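# Index a sample carousel to its reader and start the reading

### The job

Push the carousel round by one of its arms with a fingertip, either way, until the red-capped tube stands squarely in front of the middle of the reader's black window. Then press the green start button fully down and let go. Do not touch the tubes, do not lift the carousel, do not press the button early, and leave the other things on the bench where they are.

Things in the scene. Friction and masses are not known exactly. Their poses are not given: they have to be found in the camera images.
- hub (a point): top centre of the carousel, on its upright turning axis, 94 mm above the bench. Grey hub, 52 mm in diameter, with an 18 mm steel pin on top. The carousel turns without end against light friction (about 0.12 N m, so 1.6 N pushed 75 mm from the axis) and stays where it is left. It only rests on its spindle and would lift off if pulled up.
- red_arm (a point): middle of the arm that carries the red-capped tube, 75 mm from the axis, 68 mm above the bench. Four such straight aluminium arms run out from the hub, 90 degrees apart, each 10 mm wide and 24 mm tall (56 to 80 mm above the bench), bare from 26 to 118 mm from the axis, then a collar (24 mm diameter, in the colour of its tube's cap) with an upright tube. Between and under the arms is free space down to the base plate.
- red_cap (a point): top centre of the red-capped tube, 100 mm above the bench, 130 mm from the axis, straight out along its arm. Tubes are 13 mm in diameter with 18 mm caps; going anticlockwise from above after red come the blue, white and black caps, 90 degrees apart.
- gate (a point): the place where the red tube must stand, 130 mm from the carousel's axis and 50 mm above the bench, straight in front of the middle of the reader's black window (30 mm wide, facing the axis from 154 mm). An orange stripe on the reader's top and an orange mark on the base plate show the middle.
- station: fixed base of the carousel, origin on the turning axis at bench height: a grey disc, 300 mm diameter, top 12 mm above the bench. On its own +y side it carries the reader, a white block 100 mm wide, from 155 to 225 mm from the axis, top 85 mm above the bench
- rotor (a joint): angle of the carousel, rad, anticlockwise from above; 0 (or any whole turn) when the red tube is at the gate
- head_lift (a joint): how far the carousel is lifted off its spindle, m; 0 when seated
- start_top (a point): top centre of the green start button (30 mm diameter) when up, 52 mm above the bench; it sits in a black ring 44 mm in diameter, whose top is 10 mm lower, on a grey box 80 x 60 x 30 mm. Pressed straight down: 6 mm travel, 1.5 N to start moving and 5 N fully down, springs back
- start (a joint): travel of the start button, m: 0 up, 0.006 fully down
- start_box: the grey box of the start button, fixed to the bench, origin at its underside's centre
- red_tube: the red-capped tube, fixed in the carousel, origin at its foot (20 mm above the bench), 80 mm tall. Not to be touched
- blue_tube: the blue-capped tube, likewise. Not to be touched
- white_tube: the white-capped tube, likewise. Not to be touched
- black_tube: the black-capped tube, likewise. Not to be touched
- dropper: small loose amber dropper bottle, 34 mm diameter, 78 mm tall, origin at its underside; a bystander near the start box
- wash_bottle: loose white wash bottle, 60 mm diameter, 129 mm tall with its bent spout; origin at its underside; a bystander
- specimen_jar: loose jar with a yellow cap, 54 mm diameter, 65 mm tall, origin at its underside; a bystander
- beaker: loose glass beaker, 68 mm diameter, 85 mm tall, origin at its underside; a bystander
- slide_box: loose orange slide box, 85 x 60 x 35 mm, origin at its underside; a bystander
- timer: loose grey timer, 55 x 65 x 20 mm, origin at its underside; a bystander

How it is judged:
By the outcome, as a careful person would: the job done as asked, in the order asked, and still so for the second after the job is handed in, with the robot touching nothing.
It also fails if it takes over 61 s, if anything falls off the work surface, if the arm or the gripper's body presses on something with over 40 N, if the wrist force passes 120 N, or if a joint passes its speed limit or range.

### The arm

A 7-joint arm with a two-finger parallel gripper is mounted at the origin on the work surface. World frame = base frame: x ahead of the robot, y to its left, z up, the work surface at z = 0. Lengths are in m, angles in rad, forces in N, time in s.
With the tool pointing down it reaches from about 0.35 to 0.9 m from the base axis. Payload 8.1 kg.
Tool frame: the origin (TCP) lies on the centre line of the jaws, within the pads' length; the fingertips stand 19 mm ahead of it and the grasp point (between the pads) is the TCP; z points along the fingers, y is the direction in which the jaws open and shut (so a half turn about z gives the same grasp; the last joint's range is limited). The gripper opens to 92 mm and grips with 3 to 60 N. Pads are 19 mm wide; open, the fingers measure 130 mm over their backs; the gripper's body (75 mm by 190 mm) begins 47 mm behind the grasp point.
Start: joints at [1.101, 0.434, 0.025, 1.573, -0.012, 1.134, -0.075], TCP at [0.224, -0.583, 0.246] pointing down, gripper open.
Joint ranges: [-2.62, 2.62], [-0.44, 2.09], [-1.27, 1.32], [0.08, 2.57], [-1.32, 4.46], [0.12, 2], [-2.74, 2.74]. Speed limits (rad/s): [2.22, 2.22, 3.01, 3.01, 3.14, 3.14, 3.14].

### API

Orientations are given as a rotation vector (axis times angle).
In Python, from cell import monitor, imaging, workorder, outline_of gives the robot as it stands.
- The arm moves only by the tool move_arm, never from a script. Its argument "series" is a list of rows, each a list of 6 numbers: the shift along the world's x, y, z in cm, then the turn, a rotation vector about the world's x, y, z in degrees. A call has 1 to 8 rows; each row shifts and turns the commanded pose from where the row before left it; what a row does not reach is not made up. A row lasts 1/10 s, in which the tool goes at most 50 mm and 8.59 degrees, less where a joint would pass 70% of its speed; a pose out of reach is approached as far as the arm can. A call with a gripper value outside its range is refused whole. "grip" is the opening, from 0 (shut) to 1 (fully open), set as the call begins (left out, the last holds). The fingers move at their own pace and stop on an object; "force" is the grip in N (left out, the last holds). Time passes only in rows, so rows that do not move let the fingers close. It gives the time, the measured TCP pose, the force and the opening at its end, in the units of the state.
- monitor.observe(): the state, without advancing time (a new reading comes with each control period).
- imaging.get_image(name): name is "scene" or "top"; returns a dict with "color" (420x560x3 uint8, red, green, blue), "fx", "fy", "cx", "cy" (pixels), "dist_coeffs" ([k1, k2, p1, p2, k3] as OpenCV has them; the pictures are not rectified), "rvec" (rotation vector, rad) and "tvec" (3), from world to camera coordinates, as OpenCV has them. Camera axes: x right, y down, z forward; pixel columns grow to the right and rows downward; lengths in m; the calibration is good to about 2 mm. A picture is of the moment at which its call begins. There is no depth.
- workorder.sign_off(): hands the job in, once; it reports no verdict.
Trained networks look in the newest picture that a camera, given by its name, has taken for a name from the list of things; names that differ only in an ending like _2 or _b are one class to them, and where a whole thing is asked for, a point or a joint stands for the part that bears it (a point fixed in the world has none). Each returns a list of dicts, best first, with "p" (0 to 1); they miss things now and then, are a little off and sometimes report something else, mostly with a low value. They report only what shows in the picture. A call takes as long as a camera call.
- outline_of(camera, thing): "mask" (420x560 bool, what is visible of it) and "rect" ([left, top, width, height] in pixels, round what is visible of it).
The state is a dict: "clock": time; "joints": joint angles; "dq": joint speeds; "joint_efforts": joint torques, N m; "position": TCP position; "ee_rot": TCP orientation; "force": force on the tool from outside, world axes, zero at the start; "ft_torque": the same for the moment, N m; "width": opening from 0.0 (shut) to 1.0 (fully open).
Only numpy, scipy, OpenCV 4.12 (cv2) and the standard library are available. Lean on these libraries where they do the work, as an engineer would, in place of code of your own. Each camera call takes 0.05 s, during which the arm holds its last target. There are 200 camera calls.

## Working session

There is one attempt and no reset: what is moved stays moved. The work goes in short steps, Python scripts to look and compute and a tool call to move; the robot and the scene stay as the last step left them, time stands still between calls to the robot, and variables do not carry over. Pictures are saved under pics/ and viewed, about 8 in all and at most 12, crops included, and the job is handed in when it is done.

Besides the shell and the picture viewer there is one more tool, called after "Emit:" by a JSON object that holds its "op" and its "data". move_arm: Moves the arm, as the interface text tells. Its arguments: {"type":"object","properties":{"series":{"type":"array"},"grip":{"type":"number"},"force":{"type":"number"}},"required":["series"]}

```bash
mkdir -p pics
cat > h.py <<'E'
import numpy as np, cv2
from cell import monitor, imaging, workorder, outline_of
def shot(n,f=None):
    im=imaging.get_image(n)
    if f: cv2.imwrite('pics/'+f,im['color'][:,:,::-1])
    return im
def K(im): return np.array([[im['fx'],0,im['cx']],[0,im['fy'],im['cy']],[0,0,1.]])
def back(im,uv,z):
    p=cv2.undistortPoints(np.array([[uv]],float),K(im),np.array(im['dist_coeffs'],float))[0,0]
    R,_=cv2.Rodrigues(np.array(im['rvec'],float)); t=np.array(im['tvec'],float).ravel()
    c=-R.T@t; d=R.T@np.array([p[0],p[1],1]); return c+d*(z-c[2])/d[2]
def proj(im,P):
    return cv2.projectPoints(np.array(P,float).reshape(-1,3),np.array(im['rvec'],float),np.array(im['tvec'],float),K(im),np.array(im['dist_coeffs'],float))[0][:,0]
E
python3 - <<'E'
from h import *
print(monitor.observe())
a=shot('top','t1.png');b=shot('scene','s1.png')
for im in(a,b):
    R,_=cv2.Rodrigues(np.array(im['rvec'],float));print(-R.T@np.array(im['tvec']).ravel(),im['fx'])
for n in['hub','red_cap','start_top','start_box','station','dropper','wash_bottle','specimen_jar','beaker','slide_box','timer']:
    for c in('top','scene'):
        r=outline_of(c,n); print(n,c,[(x['rect'],round(x['p'],2)) for x in r[:2]])
E
```

```text
{'clock': 0.0, 'joints': array([ 1.10137978,  0.43521268,  0.02496029,  1.57410551, -0.01158532,
        1.13398914, -0.07506646]), 'dq': array([-0.00148965, -0.00059056, -0.00077985,  0.00010867,  0.00026648,
        0.00100906, -0.00014313]), 'joint_efforts': array([-1.39261294e-03, -6.67848945e+01,  9.84028950e-01, -3.14458537e+01,
       -6.06968324e-02,  4.28771158e-02,  1.82161334e-04]), 'position': array([ 0.22393105, -0.58298798,  0.24494795]), 'ee_rot': array([-3.08742266e+00, -5.72665092e-01,  6.79452321e-04]), 'force': array([ 0.69195733, -0.99382797,  0.30463665]), 'ft_torque': array([ 0.010989  ,  0.00292838, -0.01937485]), 'width': 0.9991853011947083}
[0.25245025 0.02164859 1.3573834 ] 510.90466596577176
[ 1.34314885 -0.22760844  1.02010265] 515.0800475641654
hub top [([197.8, 141.6, 83.5, 83.7], 0.92), ([276.0, 213.0, 7.5, 2.7], 0.24)]
hub scene [([268.0, 191.1, 107.8, 92.9], 0.61)]
red_cap top [([280.9, 210.7, 2.0, 3.8], 0.43)]
red_cap scene [([264.0, 205.3, 12.8, 24.6], 0.53)]
start_top top [([378.9, 157.2, 8.5, 11.4], 0.47)]
start_top scene [([162.1, 284.2, 14.8, 12
[... 270 characters left out ...]
.7, 110.4], 0.91)]
dropper top [([377.9, 215.3, 17.8, 16.1], 0.43)]
dropper scene [([155.9, 229.7, 14.7, 25.7], 0.86)]
wash_bottle top [([395.9, 268.4, 28.7, 29.8], 0.9)]
wash_bottle scene [([122.3, 170.6, 28.8, 51.4], 0.79)]
specimen_jar top [([95.4, 214.5, 28.8, 25.0], 0.88), ([200.9, 143.6, 83.8, 82.8], 0.2)]
specimen_jar scene [([406.3, 173.4, 24.5, 29.5], 0.72)]
beaker top [([91.8, 170.3, 30.5, 28.2], 0.84)]
beaker scene [([426.2, 188.8, 30.9, 40.3], 0.56)]
slide_box top [([435.8, 244.8, 29.1, 34.3], 0.86), ([394.7, 267.7, 29.7, 30.3], 0.67)]
slide_box scene [([73.9, 214.0, 35.0, 35.5], 0.64)]
timer top [([310.0, 247.1, 24.2, 26.4], 0.96)]
timer scene [([208.7, 201.4, 23.1, 17.5], 0.6)]
```

View pics/t1.png

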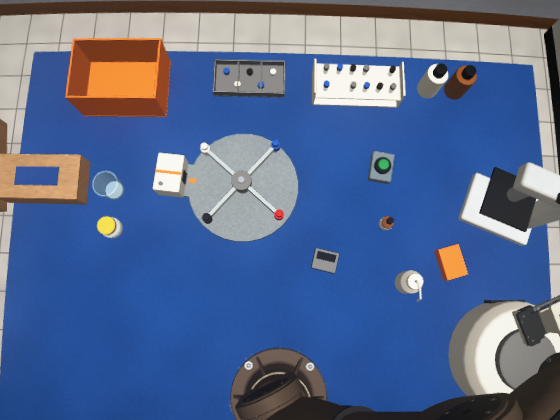

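View pics/s1.png

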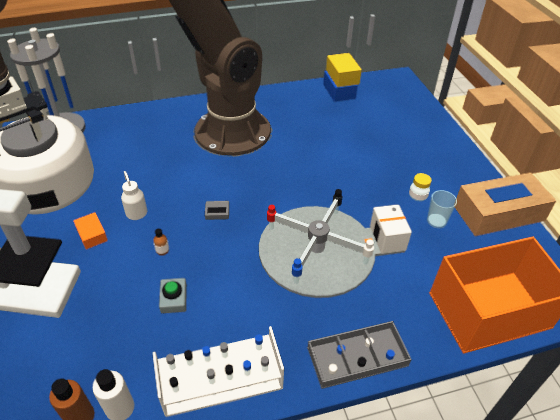

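The top view shows the hub at (241,181), the red cap at (279,215), the reader with its orange stripe at (172,174) and the green button at (383,165). Image up is +x and image left is +y. Next I'll measure these precisely.

Run:
```python
from h import *
a=shot('top');b=shot('scene')
c=a['color'][125:250,145:305,::-1]; cv2.imwrite('pics/t2.png',cv2.resize(c,None,fx=5,fy=4.8,interpolation=cv2.INTER_CUBIC))
def cents(im,lo,hi,box):
    hsv=cv2.cvtColor(im['color'],cv2.COLOR_RGB2HSV)
    m=cv2.inRange(hsv,lo,hi); k=np.zeros_like(m); x0,y0,x1,y1=box; k[y0:y1,x0:x1]=m[y0:y1,x0:x1]
    n,l,s,ce=cv2.connectedComponentsWithStats(k); return [(s[i].tolist(),ce[i].round(2)) for i in range(1,n) if s[i][4]>4]
print('red',r:=cents(a,(0,150,100),(6,255,255),(150,130,300,245)))
print('red s',cents(b,(0,150,60),(6,255,255),(255,195,290,230)))
print('blue',cents(a,(100,120,60),(125,255,255),(265,135,290,155)))
print('orange',o:=cents(a,(8,100,120),(22,255,255),(145,140,210,210)))
print('orange s',cents(b,(8,100,120),(22,255,255),(360,195,415,255)))
print('green',g:=cents(a,(50,120,60),(80,255,255),(365,145,400,190)))
print('green s',cents(b,(50,120,60),(80,255,255),(155,270,190,300)))
# disc circle via mask edges: grey
hsv=cv2.cvtColor(a['color'],cv2.COLOR_RGB2HSV); m=((hsv[...,1]<90)).astype(np.uint8); m[:, :192]=0;m[:,305:]=0;m[:128]=0;m[248:]=0
cs=max(cv2.findContours(m,0,1)[0],key=cv2.contourArea)[:,0]
P=np.array([back(a,u,.012) for u in cs if u[0]>196])
from scipy.optimize import least_squares
f=least_squares(lambda q:np.hypot(P[:,0]-q[0],P[:,1]-q[1])-q[2],[.4,.1,.15],loss='soft_l1',f_scale=.002);print('disc',f.x)
print('hub',back(a,(241,181),.094))
for x in r:print('red',back(a,x[1],.1))
for x in o:print('or',back(a,x[1],.085),back(a,x[1],.012))
for x in g:print('gr',back(a,x[1],.052))
for n,z in dict(dropper=.078,timer=.02,wash_bottle=.1).items():
    x=outline_of('top',n)[0]['rect'];print(n,back(a,(x[0]+x[2]/2,x[1]+x[3]/2),z/2))
```

```text
red [([275, 210, 9, 9, 43], array([278.65, 213.47]))]
red s [([267, 205, 9, 17, 118], array([271.01, 213.28]))]
blue [([265, 135, 25, 20, 323], array([279.69, 142.11]))]
orange [([155, 170, 27, 5, 68], array([168.4 , 171.74])), ([189, 178, 7, 5, 33], array([191.85, 180.12]))]
orange s [([380, 216, 25, 6, 64], array([391.81, 218.56])), ([364, 238, 8, 5, 13], array([367.08, 239.31]))]
green [([378, 159, 12, 11, 105], array([383.18, 163.95]))]
green s [([164, 282, 14, 12, 129], array([170.84, 287.09]))]
disc [0.54750865 0.10884353 0.14793025]
hub [0.54276418 0.10710716 0.094     ]
red [0.46050551 0.01006531 0.1       ]
or [0.56525821 0.29544751 0.085     ] [0.58320483 0.31115608 0.012     ]
or [0.54442291 0.23363946 0.085     ] [0.56117416 0.24580194 0.012     ]
gr [ 0.60804469 -0.26591502  0.052     ]
dropper [ 0.44807927 -0.2721678   0.039     ]
timer [ 0.35553932 -0.10790266  0.01      ]
wash_bottle [ 0.2911696  -0.32905493  0.05      ]
```

View pics/t2.png

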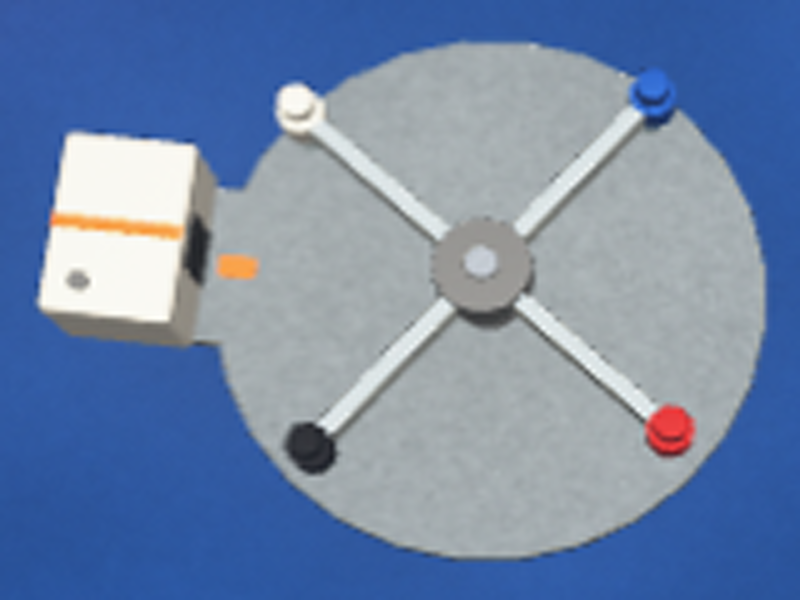

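The crop shows the pin at about (481,261), the red cap at (671,423), white at (297,103), blue at (655,87), black at (311,443), and the base mark at (238,266). I'll fit the station pose and plan the arc from these.

Run:
```python
from h import *
from scipy.optimize import least_squares
a=shot('top')
px=lambda x,y:(145+(x+.5)/5-.5,125+(y+.5)/4.8-.5)
C=[back(a,px(*u),.1)[:2] for u in((671,423),(655,87),(297,103),(311,443))]
pin=back(a,px(481,261),.097)[:2]
f=least_squares(lambda q:np.ravel([np.array(C[i])-q[:2]-.13*np.array([np.cos(q[2]+i*np.pi/2),np.sin(q[2]+i*np.pi/2)]) for i in range(4)]),[.547,.109,-2.29])
print(f.x,np.degrees(f.x[2]),f.fun*1e3,'pin',pin)
c=f.x[:2]
for n,p in(('mark',back(a,px(238,266),.012)),('stripe',back(a,(168.4,171.74),.085)),('s0',back(a,px(50,219),.085)),('s1',back(a,px(181,232),.085))):
    d=p[:2]-c;print(n,p,np.degrees(np.arctan2(d[1],d[0])),np.hypot(*d))
s=monitor.observe();print(s['clock'],s['position'],cv2.Rodrigues(s['ee_rot'])[0].round(3).tolist())
```

```text
[ 0.54633888  0.10624594 -2.28053127] -130.66481674414533 [ 0.76014834  2.09222596 -0.92584469  0.04969725  0.0442611  -0.11320473
  0.12143525 -2.02871848] pin [0.54730718 0.10758998]
mark [0.56146899 0.24486526 0.012     ] 83.7709011569754 0.1394425919275261
stripe [0.56525821 0.29544751 0.085     ] 84.28965366875214 0.19014514736871396
s0 [0.5685675  0.33158932 0.085     ] 84.36637917465126 0.2264370874407916
s1 [0.56273171 0.26315711 0.085     ] 84.03582610470949 0.1577651513650409
1.5 [ 0.22411924 -0.58345221  0.24572618] [[0.934, 0.359, 0.0], [0.359, -0.934, -0.0], [-0.0, 0.0, -1.0]]
```

Emit:
{"op": "move_arm", "data": {"series": [[2,3.85,0,0,0,0],[2,3.85,0,0,0,0],[2,3.85,0,0,0,0],[2,3.85,0,0,0,0],[2,3.85,0,0,0,0],[2,3.85,0,0,0,0],[2,3.85,0,0,0,0],[2,3.85,0,0,0,0]], "grip": 0}}

```text
clock: 2.3
position: [0.3847, -0.2739, 0.2461]
ee_rot: [3.088, 0.572, 0.001]
force: [0.3, -0.4, 0.2]
width: 0.352
```

Emit:
{"op": "move_arm", "data": {"series": [[2,3.85,0,0,0,0],[2,3.85,0,0,0,0],[2,3.85,0,0,0,0],[2,3.85,0,0,0,0],[2,3.85,0,0,0,0],[2,3.85,0,0,0,0],[2,3.85,0,0,0,0],[0,0,0,0,0,0]]}}

```text
clock: 3.1
position: [0.5261, 0.0008, 0.246]
ee_rot: [-3.084, -0.585, -0.004]
force: [-0.7, -0.7, 0.8]
width: 0.003
```

Emit:
{"op": "move_arm", "data": {"series": [[1.4,3.1,0,0,0,0],[0,0,-4,0,0,0],[0,0,-4,0,0,0],[0,0,-4,0,0,0],[0,0,0,0,0,0]]}}

```text
clock: 3.6
position: [0.5346, 0.024, 0.1215]
ee_rot: [-3.088, -0.573, 0.014]
force: [-1.4, -0.1, 0.6]
width: 0.004
```

Run:
```python
from h import *
a=shot('scene'); c=a['color'][120:320,230:430,::-1]; cv2.imwrite('pics/s2.png',cv2.resize(c,None,fx=3,fy=3,interpolation=cv2.INTER_CUBIC))
```

```text
(no output)
```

View pics/s2.png

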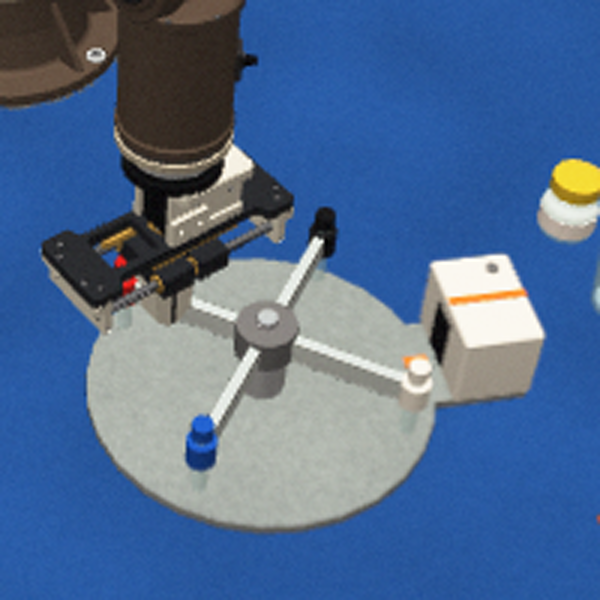

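The finger hangs clear of the red arm, and the gripper body is above the red cap. I'll lower to arm height.

Emit:
{"op": "move_arm", "data": {"series": [[0.4,0.7,-2,0,0,0],[0,0,-2,0,0,0],[0,0,0,0,0,0]]}}

```text
clock: 3.95
position: [0.5422, 0.0319, 0.0862]
ee_rot: [3.089, 0.573, -0.001]
force: [-0.9, -0.7, -0.2]
width: 0.006
```

Run:
```python
import numpy as np
t=np.radians(np.r_[-93.6:-245:20j]); p=100*np.c_[.547+.075*np.cos(t),.107+.075*np.sin(t)]
p=p.round(1); print(np.degrees(t).round(),(np.diff(p,axis=0)).round(1).tolist(),p[[8,16]])
```

```text
[ -94. -102. -110. -118. -125. -133. -141. -149. -157. -165. -173. -181.
 -189. -197. -205. -213. -221. -229. -237. -245.] [[-1.0, 0.2], [-1.0, 0.2], [-1.0, 0.4], [-0.9, 0.6], [-0.8, 0.7], [-0.7, 0.7], [-0.6, 0.9], [-0.4, 0.9], [-0.4, 1.0], [-0.1, 1.0], [-0.1, 1.1], [0.1, 1.0], [0.2, 1.0], [0.4, 1.0], [0.5, 0.9], [0.6, 0.8], [0.8, 0.8], [0.8, 0.6], [0.9, 0.5]] [[47.8  7.8]
 [49.  15.6]]
```

Emit:
{"op": "move_arm", "data": {"series": [[-1.0,0.2,-0.4,0,0,0],[-1.0,0.2,0,0,0,0],[-1.0,0.4,0,0,0,0],[-0.9,0.6,0,0,0,0],[-0.8,0.7,0,0,0,0],[-0.7,0.7,0,0,0,0],[-0.6,0.9,0,0,0,0],[-0.4,0.9,0,0,0,0]]}}

```text
clock: 4.75
position: [0.4775, 0.0786, 0.0817]
ee_rot: [3.089, 0.573, -0.001]
force: [2.5, -2.4, 1.2]
width: 0.005
```

Emit:
{"op": "move_arm", "data": {"series": [[-0.4,1.0,0,0,0,0],[-0.1,1.0,0,0,0,0],[-0.1,1.1,0,0,0,0],[0.1,1.0,0,0,0,0],[0.2,1.0,0,0,0,0],[0.4,1.0,0,0,0,0],[0.5,0.9,0,0,0,0],[0.6,0.8,0,0,0,0]]}}

```text
clock: 5.55
position: [0.4904, 0.157, 0.0816]
ee_rot: [-3.089, -0.573, 0.001]
force: [-1.4, -2.7, 0.3]
width: 0.004
```

Emit:
{"op": "move_arm", "data": {"series": [[0.7,0.8,0,0,0,0],[0.4,0.3,0,0,0,0],[0,0,0,0,0,0]]}}

```text
clock: 5.85
position: [0.502, 0.1681, 0.0818]
ee_rot: [-3.088, -0.573, -0.002]
force: [1.2, 0.0, 0.2]
width: 0.005
```

Run:
```python
from h import *
a=shot('top');b=shot('scene'); 
A=cv2.resize(a['color'][125:250,145:305,::-1],(560,438),interpolation=cv2.INTER_CUBIC)
cv2.imwrite('pics/t3.png',A)
```

```text
(no output)
```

View pics/t3.png

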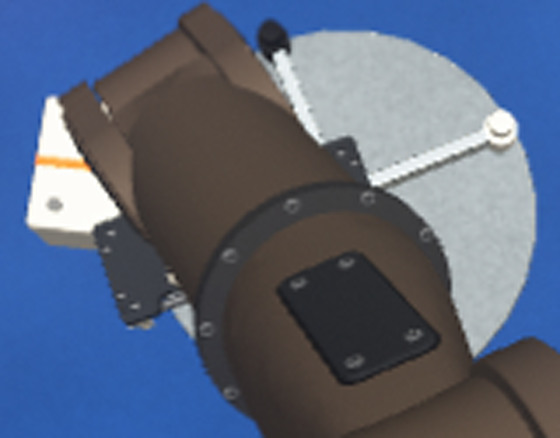

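White (500,126) and black (273,37) are visible in the crop, while red is hidden under the gripper. I'll get the rotor angle from those two.

Run:
```python
from h import *
a=shot('top')
for n,u,k in(('white',(500,124),180),('black',(274,33),270)):
    p=back(a,(145+(u[0]+.5)/3.5-.5,125+(u[1]+.5)/3.504-.5),.1)[:2]-[.547,.107]
    print(n,np.hypot(*p),np.degrees(np.arctan2(p[1],p[0]))-k)
```

```text
white 0.12768355081441274 -246.0483734457806
black 0.12768112395196876 -246.66850190153593
```

Emit:
{"op": "move_arm", "data": {"series": [[0.5,0.25,0,0,0,0],[0.5,0.25,0,0,0,0],[0.5,0.2,0,0,0,0],[0.5,0.2,0,0,0,0],[0.4,0.15,0,0,0,0],[0.3,0.1,0,0,0,0],[0,0,0,0,0,0],[0,0,0,0,0,0]]}}

```text
clock: 6.8
position: [0.5286, 0.1791, 0.0819]
ee_rot: [-3.088, -0.573, -0.002]
force: [-0.2, 0.1, 0.6]
width: 0.006
```

Run:
```python
from h import *
a=shot('top');b=shot('scene'); 
A=cv2.resize(a['color'][125:250,145:305,::-1],(560,438),interpolation=cv2.INTER_CUBIC)
B=cv2.resize(b['color'][180:305,250:330+80,::-1],(560,438)[:2],interpolation=cv2.INTER_CUBIC)[:, :]
cv2.imwrite('pics/t4.png',cv2.resize(np.vstack([A[:300],B[:300]]),(560,600)))
```

```text
(no output)
```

View pics/t4.png

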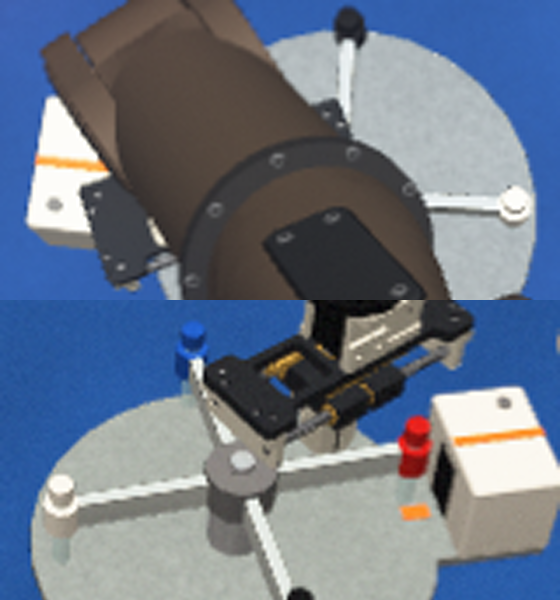

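White is at (515,203) and black at (350,19) in the top crop. Red is near the gate in the scene view, with a few degrees left.

Run:
```python
from h import *
a=shot('top')
for n,u,k in(('white',(515,202),180),('black',(350,17),-90)):
    p=back(a,(145+(u[0]+.5)/3.5-.5,125+(u[1]+.5)/3.504-.5),.1)[:2]-[.547,.107]
    print(n,np.hypot(*p),np.degrees(np.arctan2(p[1],p[0]))+k)
b=shot('scene')
# scene: crop B px -> image ; red cap top, white cap top, mark, stripe
q=lambda x,y:(250+(x+.5)/3.5-.5,180+(y-300+.5)/3.504-.5)
for n,u,z in(('red',(416,425),.1),('white',(61,481),.1),('black',(300,592),.1),('blue',(193,328),.1),('mark',(414,513),.012),('s0',(455,441),.085),('s1',(546,430),.085),('pin',(241,460),.097)):
    p=back(b,q(*u),z)[:2]; d=p-[.547,.107];print(n,p.round(4),np.hypot(*d).round(4),np.degrees(np.arctan2(d[1],d[0])).round(1))
```

```text
white 0.12862453825903994 87.31424535561042
black 0.1308583968821762 -92.14068580384345
red [0.5516 0.2363] 0.1294 88.0
white [ 0.5406 -0.0212] 0.1284 -92.8
black [0.6733 0.1053] 0.1263 -0.8
blue [0.4164 0.1123] 0.1307 177.7
mark [0.5601 0.2447] 0.1383 84.6
s0 [0.5605 0.2651] 0.1587 85.1
s1 [0.5669 0.3339] 0.2277 85.0
pin [0.5501 0.1059] 0.0033 -19.6
```

Red stands at about 87.7° and the gate at about 84.6°, so 3° more clockwise is needed, about 3.9 mm at the finger. I'll push that slowly, back off, rise, and check with the arm out of the way.

Emit:
{"op": "move_arm", "data": {"series": [[0.1,0.03,0,0,0,0],[0.1,0.03,0,0,0,0],[0.1,0.03,0,0,0,0],[0.08,0.0,0,0,0,0],[0,0,0,0,0,0],[0,0,0,0,0,0]]}}

```text
clock: 7.6
position: [0.5319, 0.1794, 0.0817]
ee_rot: [3.089, 0.573, -0.0]
force: [-1.6, -0.9, 1.5]
width: 0.006
```

Emit:
{"op": "move_arm", "data": {"series": [[-1.5,-0.5,0,0,0,0],[-0.5,-0.3,0,0,0,0],[0,0,4,0,0,0],[0,0,4,0,0,0],[0,0,4,0,0,0],[-1,-4,4,0,0,0],[-1,-4.5,0,0,0,0],[-1,-4.5,0,0,0,0]]}}

```text
clock: 8.4
position: [0.484, 0.0458, 0.2382]
ee_rot: [3.088, 0.575, 0.007]
force: [0.9, -1.6, -0.7]
width: 0.002
```

Emit:
{"op": "move_arm", "data": {"series": [[0,-4.5,0,0,0,0],[0,-4.5,0,0,0,0],[0,-4.5,0,0,0,0],[0,-4.5,0,0,0,0],[0,0,0,0,0,0]]}}

```text
clock: 8.9
position: [0.4827, -0.1406, 0.2367]
ee_rot: [3.088, 0.558, 0.0]
force: [0.3, 0.3, -0.2]
width: 0.01
```

Run:
```python
from h import *
a=shot('top');b=shot('scene'); 
A=cv2.resize(a['color'][130:245,145:305,::-1],(800,575),interpolation=cv2.INTER_CUBIC)
B=cv2.resize(b['color'][185:305,250:410,::-1],(800,600),interpolation=cv2.INTER_CUBIC)
cv2.imwrite('pics/t5.png',A);cv2.imwrite('pics/s5.png',B)
```

```text
(no output)
```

View pics/t5.png

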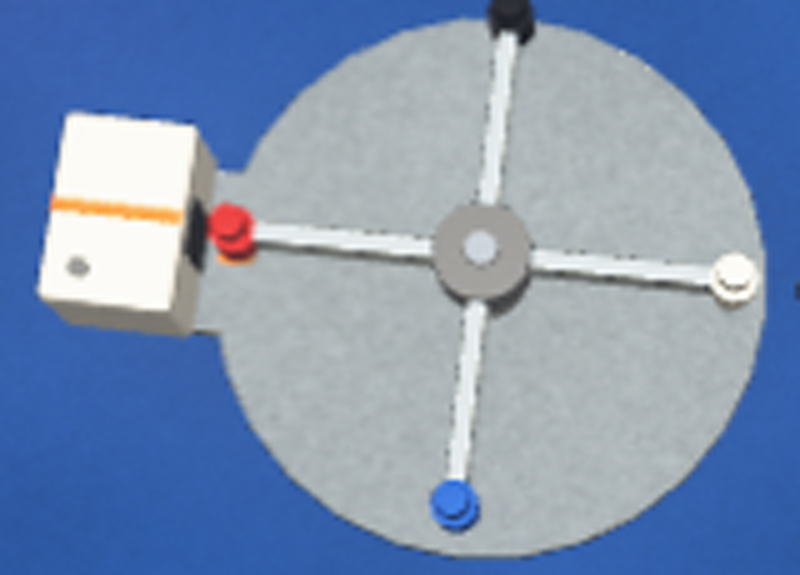

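View pics/s5.png

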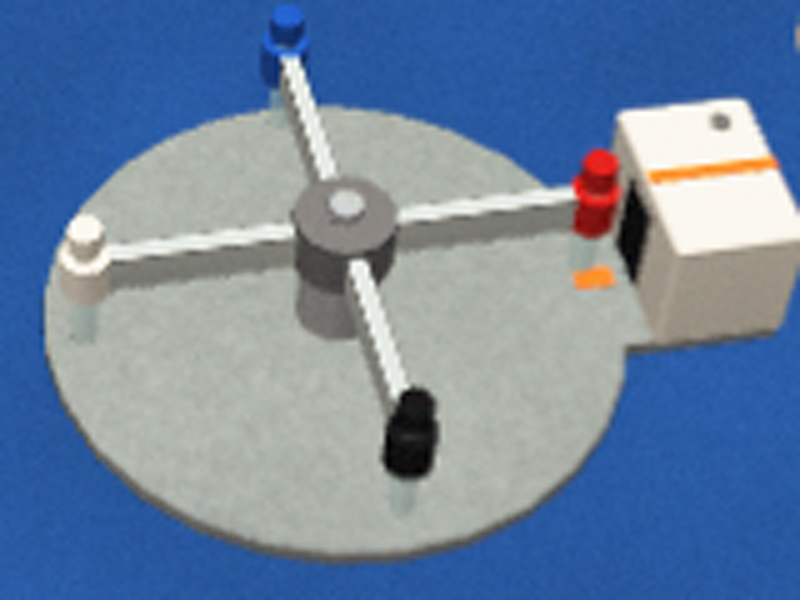

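```bash
cat > ang.py <<'E'
from h import *
from scipy.optimize import least_squares
def ev(im,q,caps,stripe,mark,pin):
    ks=list(caps); C={k:back(im,q(*caps[k]),.1)[:2] for k in ks}
    u=lambda t:np.array([np.cos(t),np.sin(t)])
    f=least_squares(lambda s:np.ravel([C[k]-s[:2]-.13*u(s[2]+k*np.pi/2) for k in ks]),[.547,.107,1.5])
    c=f.x[:2]; print('fit',f.x[:2].round(4),np.degrees(f.x[2]).round(2),'res mm',(f.fun*1e3).round(1))
    S=[back(im,q(*s),.085)[:2] for s in stripe]; M=back(im,q(*mark),.012)[:2]; P=back(im,q(*pin),.097)[:2]
    an=lambda d:np.degrees(np.arctan2(d[1],d[0])).round(2)
    print('stripe dir',an(S[1]-S[0]),'c->s',an(S[0]-c),an(S[1]-c),'c->mark',an(M-c),'| pin',P,'p->s',an(S[0]-P),an(S[1]-P),'p->mark',an(M-P),'p->red',an(C[0]-P),'w->red',an(C[0]-C[2]))
E
python3 - <<'E'
from ang import *
a=shot('top');b=shot('scene')
ev(a,lambda x,y:(145+(x+.5)/5-.5,130+(y+.5)/5-.5),{0:(232,221),2:(735,270),1:(455,496)},[(181,215),(51,203)],(238,242),(481,247))
ev(b,lambda x,y:(250+(x+.5)/5-.5,185+(y+.5)/5-.5),{0:(601,160),2:(87,227),1:(288,14),3:(417,397)},[(651,177),(775,164)],(594,279),(347,204))
h=cv2.cvtColor(a['color'],cv2.COLOR_RGB2HSV);
m=cv2.inRange(h,(8,100,120),(22,255,255)); m[:,:145]=0;m[:,184:]=0;m[:140]=0;m[210:]=0
ys,xs=np.nonzero(m);P=np.array([back(a,(x,y),.085)[:2] for x,y in zip(xs,ys)]);v=cv2.fitLine(P.astype(np.float32),2,0,.01,.01).ravel()
print('stripe line dir',np.degrees(np.arctan2(v[1],v[0])),v[2:], 'x at y=.237:',v[2]+(.237-v[3])*v[0]/v[1],'x at .107',v[2]+(.107-v[3])*v[0]/v[1])
E
```

```text
fit [0.548  0.1064] 85.61 res mm [-0.6 -1.9 -0.5  2.1  1.2 -0.3]
stripe dir 85.76 c->s 84.33 84.76 c->mark 82.19 | pin [0.54725308 0.10758812] p->s 84.0 84.53 p->mark 81.8 p->red 85.44 w->red 85.57
fit [0.5462 0.1088] 85.61 res mm [ 0.3 -0.6  0.2  0.4  0.5 -0.1 -1.1  0.3]
stripe dir 83.53 c->s 84.61 84.3 c->mark 84.13 | pin [0.55072862 0.10697547] p->s 86.29 85.49 p->mark 86.05 p->red 87.46 w->red 85.56
stripe line dir 84.62086 [0.5652923  0.29516023] x at y=.237: 0.5598159 x at .107 0.54757506
```

Both views put the rotor at 85.6°, against a gate at about 84.5°. One more gentle nudge of about 1.1° (1.4 mm) is needed. The last contact was at x = 0.5319.

Emit:
{"op": "move_arm", "data": {"series": [[0.3,4,0,0,0,0],[0.3,4,0,0,0,0],[0.3,4,0,0,0,0],[0.3,4,0,0,0,0],[0.3,4,0,0,0,0],[0.4,4,0,0,0,0],[0.4,4,0,0,0,0],[0.4,3.4,0,0,0,0]]}}

```text
clock: 9.9
position: [0.5092, 0.185, 0.2369]
ee_rot: [-3.087, -0.579, -0.001]
force: [0.8, 0.5, -0.8]
width: 0.003
```

Emit:
{"op": "move_arm", "data": {"series": [[0,0,0,0,0,0],[0,0,0,0,0,0]]}}

```text
clock: 10.1
position: [0.5093, 0.1828, 0.2365]
ee_rot: [-3.087, -0.58, 0.0]
force: [-0.2, -0.8, -0.3]
width: 0.006
```

Emit:
{"op": "move_arm", "data": {"series": [[0,-0.8,-3,0,0,0],[0,0,-4,0,0,0],[0,0,-4,0,0,0],[0,0,-3,0,0,0],[0,0,-1.5,0,0,0],[0,0,0,0,0,0],[0,0,0,0,0,0]]}}

```text
clock: 10.8
position: [0.5103, 0.1722, 0.082]
ee_rot: [3.089, 0.572, -0.0]
force: [0.6, 0.4, -0.3]
width: 0.003
```

Emit:
{"op": "move_arm", "data": {"series": [[0.9,0.3,0,0,0,0],[0.6,0.2,0,0,0,0],[0.3,0.1,0,0,0,0],[0.2,0.1,0,0,0,0],[0.1,0,0,0,0,0],[0.1,0,0,0,0,0],[0.1,0,0,0,0,0],[0,0,0,0,0,0]]}}

```text
clock: 11.6
position: [0.5329, 0.1797, 0.0815]
ee_rot: [-3.089, -0.573, 0.001]
force: [-2.3, 0.8, -0.0]
width: 0.007
```

Emit:
{"op": "move_arm", "data": {"series": [[0,0,0,0,0,0]]}}

```text
clock: 11.7
position: [0.5329, 0.1797, 0.0815]
ee_rot: [-3.089, -0.573, 0.001]
force: [-1.8, 0.7, 1.1]
width: 0.003
```

Now another 0.5 mm, then retreat towards the button for the check.

Emit:
{"op": "move_arm", "data": {"series": [[0.05,0,0,0,0,0],[0,0,0,0,0,0],[0,0,0,0,0,0]]}}

```text
clock: 12.0
position: [0.5337, 0.1797, 0.0816]
ee_rot: [3.089, 0.573, -0.0]
force: [-1.7, 1.3, 1.5]
width: 0.007
```

Emit:
{"op": "move_arm", "data": {"series": [[-1.5,-0.5,0,0,0,0],[-0.5,-0.3,0,0,0,0],[0,0,4,0,0,0],[0,0,4,0,0,0],[0,0,4,0,0,0],[0,-4,4,0,0,0],[0.5,-4.5,0,0,0,0],[1,-4.5,0,0,0,0]]}}

```text
clock: 12.8
position: [0.5294, 0.0451, 0.2388]
ee_rot: [3.088, 0.575, 0.006]
force: [0.8, 0.4, 0.1]
width: 0.004
```

Emit:
{"op": "move_arm", "data": {"series": [[1,-4.5,0,0,0,0],[1,-4.5,0,0,0,0],[1,-4.5,0,0,0,0],[1,-4.5,0,0,0,0],[1,-4.5,0,0,0,0],[1,-4.5,0,0,0,0],[1,-4.5,0,0,0,0],[0,0,0,0,0,0]]}}

```text
clock: 13.6
position: [0.5976, -0.2781, 0.2362]
ee_rot: [3.087, 0.557, -0.003]
force: [1.1, -0.3, -0.7]
width: 0.004
```

Run:
```python
from h import *
a=shot('top');b=shot('scene'); 
A=cv2.resize(a['color'][130:245,145:305,::-1],(800,575),interpolation=cv2.INTER_CUBIC)
B=cv2.resize(b['color'][185:305,250:410,::-1],(800,600),interpolation=cv2.INTER_CUBIC)
cv2.imwrite('pics/t6.png',A);cv2.imwrite('pics/s6.png',B)
```

```text
(no output)
```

View pics/s6.png

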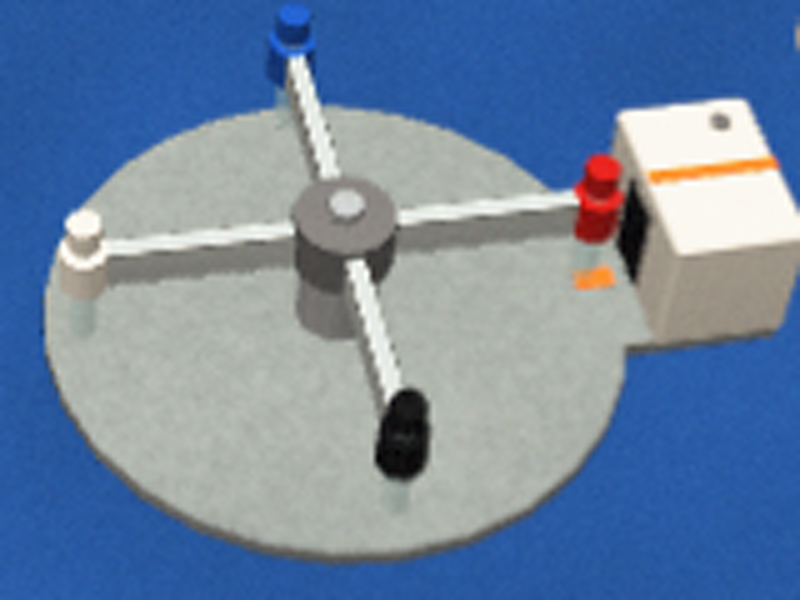

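View pics/t6.png

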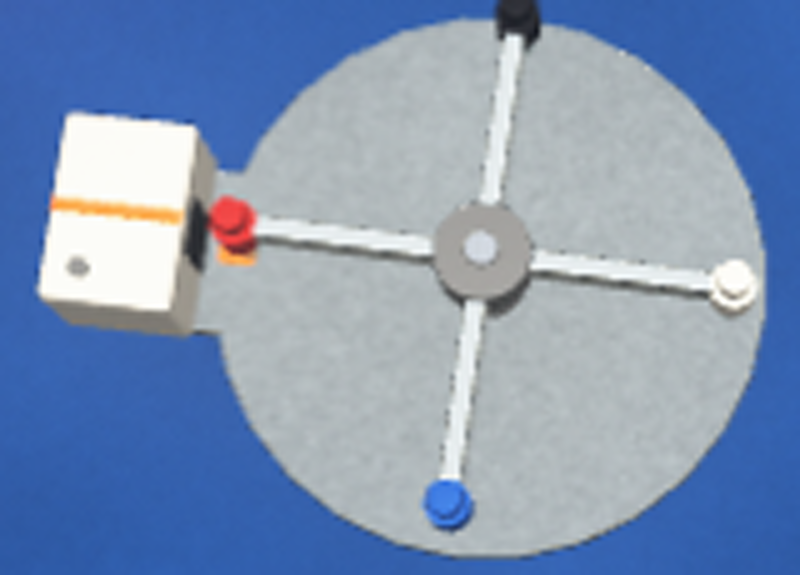

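Run:
```python
from ang import *
a=shot('top');b=shot('scene')
ev(a,lambda x,y:(145+(x+.5)/5-.5,130+(y+.5)/5-.5),{0:(233,215),2:(735,277),1:(447,496)},[(181,215),(51,203)],(238,252),(481,247))
ev(b,lambda x,y:(250+(x+.5)/5-.5,185+(y+.5)/5-.5),{0:(602,165),2:(85,222),1:(294,14),3:(409,397)},[(651,177),(775,164)],(594,279),(347,204))
print(monitor.observe()['position'])
```

```text
fit [0.5478 0.1064] 84.02 res mm [-0.8 -1.9 -0.2  1.8  1.1  0.1]
stripe dir 85.76 c->s 84.22 84.68 c->mark 84.32 | pin [0.54725308 0.10758812] p->s 84.0 84.53 p->mark 84.06 p->red 84.01 w->red 84.06
fit [0.5462 0.1084] 84.11 res mm [ 0.3 -0.8  0.3  0.4  1.  -0.  -1.7  0.5]
stripe dir 83.53 c->s 84.61 84.29 c->mark 84.12 | pin [0.55072862 0.10697547] p->s 86.29 85.49 p->mark 86.05 p->red 85.98 w->red 84.07
[ 0.59879901 -0.26760757  0.23683752]
```

The rotor reads 84.0–84.1° and the gate 84.1–84.7°, so they agree within about 0.4°. Now the button, at (0.608, −0.267).

Emit:
{"op": "move_arm", "data": {"series": [[1.0,0.1,-4,0,0,0],[0,0,-4,0,0,0],[0,0,-4,0,0,0],[0,0,-3,0,0,0],[0,0,0,0,0,0],[0,0,0,0,0,0]]}}

```text
clock: 14.4
position: [0.6092, -0.2665, 0.0878]
ee_rot: [-3.088, -0.575, -0.0]
force: [-0.0, -0.8, 0.3]
width: 0.002
```

Emit:
{"op": "move_arm", "data": {"series": [[0,0,-0.7,0,0,0],[0,0,-0.5,0,0,0],[0,0,-0.5,0,0,0],[0,0,-0.3,0,0,0],[0,0,0,0,0,0]]}}

```text
clock: 14.9
position: [0.6093, -0.2679, 0.0672]
ee_rot: [3.088, 0.573, 0.002]
force: [0.6, -1.1, 4.1]
width: 0.003
```

Emit:
{"op": "move_arm", "data": {"series": [[0,0,-0.2,0,0,0],[0,0,-0.1,0,0,0],[0,0,0,0,0,0],[0,0,0,0,0,0]]}}

```text
clock: 15.3
position: [0.6093, -0.2679, 0.0653]
ee_rot: [3.088, 0.573, 0.002]
force: [-1.8, 0.2, 11.1]
width: 0.006
```

At 11 N and z = 0.065 the button is at its stop. I'll release it and rise.

Emit:
{"op": "move_arm", "data": {"series": [[0,0,0.5,0,0,0],[0,0,2,0,0,0],[0,0,4,0,0,0],[0,0,4,0,0,0],[0,0,4,0,0,0],[-3,-3,0,0,0,0],[-3,-3,0,0,0,0],[-3,-3,0,0,0,0]]}}

```text
clock: 16.1
position: [0.5173, -0.3584, 0.2089]
ee_rot: [-3.089, -0.574, 0.001]
force: [-0.2, -0.5, -0.3]
width: 0.002
```

Emit:
{"op": "move_arm", "data": {"series": [[-3,-3,0,0,0,0],[-3,-3,0,0,0,0],[0,0,0,0,0,0],[0,0,0,0,0,0]]}}

```text
clock: 16.5
position: [0.4573, -0.4186, 0.2086]
ee_rot: [-3.089, -0.568, 0.001]
force: [-0.0, 1.5, -0.4]
width: 0.005
```

Run:
```python
from h import *
a=shot('scene','s7.png');a=shot('top','t7.png')
x=cv2.imread('pics/t6.png').astype(int); A=cv2.resize(a['color'][130:245,145:305,::-1],(800,575),interpolation=cv2.INTER_CUBIC).astype(int)
print('carousel diff px',(abs(x-A).max(2)>60).sum(), monitor.observe()['force'])
```

```text
carousel diff px 0 [-0.52068808  1.16275831  0.4761847 ]
```

View pics/s7.png

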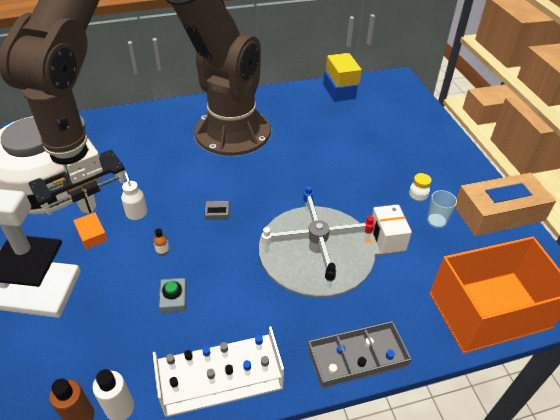

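The red tube is in front of the window at (370,225), the button is up at (172,289), and the bystanders are where they were. I'm handing in.

```bash
python3 -c "
from h import *
print(workorder.sign_off())"
```

```text
the job is handed in; nothing more can be done
None
```

The red-capped tube stands in front of the reader window and the start button has been pressed and released. The job was handed in after about 17 s of robot time.

- **Turning:** I pushed the red arm about 145° clockwise with the closed fingertip. After a check with the arm clear, I added a 1.5° nudge.
- **Alignment:** The last check put the carousel at 84.0–84.1°. The gate came out at 84.1–84.7° measured from the fitted carousel centre, so it is within about 0.5° (about 1 mm at the tube).
- **Disagreements:** Some cruder estimates were wider. The short stripe's own direction read 83.5° in one camera and 85.8° in the other. Directions taken from the scene camera's view of the pin were shifted by about 2°, for the tube and the gate alike.
- **Button:** I pressed it to its stop, with 11 N at the wrist and the tip at about 46 mm. It looked up again in the last picture.
- **Other things:** The carousel picture did not change between before and after the press. The loose things look unmoved in the final picture, and all the measured forces were small. I saw no contact with the tubes.

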